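Snap the kettle's lid home and prove it with a 12 N pull

TASK

Close the kettle so that the lid cannot drop out when it pours: pick up the push-in lid by its fin, press it straight down into the kettle's mouth until its catches snap, without leaning on it harder than 20 N. Then, keeping it in the mouth, pull it straight up with a steady 12 newtons for about a second to prove that it is held (the filled kettle must stay standing on its power base), let it settle back home and let go; leave the other things on the worktop where they are.

Things in the scene. Friction and masses are not known exactly. Their poses are not given: they have to be found in the camera images.
- lid_grip (a point): Centre of the fin on the loose push-in lid: the point to grasp. Axes: x along the fin, y across it, z up the lid's axis. The lid is a pale green disc 98 mm across, about 150 g, standing on its skirt on the worktop, fin up. The fin is 44 mm long (x), 16 mm thick (y), 40 mm tall. This point is 16 mm below its top, 24 mm above the disc's top, 30 mm above the disc's underside, 54 mm above the skirt's bottom.
- lid: The same lid; origin at the centre of the skirt's bottom, axes as lid_grip. The skirt below the disc is 24 mm deep: 66 mm across at the bottom, widening to a retaining bead 76.6 mm across at 11.4 mm up, then a groove 70 mm across. It goes into the mouth in any yaw.
- kettle_mouth (a point): Centre of the kettle's open mouth, level with the top of the white seal on its rim, 190 mm above the worktop; z straight up. The bore is 80 mm across and clears the lid's bead by 1.7 mm all round. The seal is soft: about 4 N per mm, 3 mm of travel, then hard. A lid that has snapped in and been let go rests with lid_grip about 29 mm above this point.
- kettle_catches (a point): Centre of the bore, 8.7 mm below the mouth, level with four small sprung steel catches that stand 4.7 mm into the bore. Going in, the bead meets them with lid_grip about 41 mm above the mouth; the push rises to about 10 N until the bead snaps past, at about 34 mm, and falls away. Pulled back, a snapped-in lid gives under 1 mm for 12 N; at about 20 N the catches let go.
- kettle: The filled stainless kettle with a pale green handle, 156 mm across, 2.2 kg, standing loose on its power base by six rubber feet; origin at the centre of its underside, z up. The spout points to its +x (tip 109 mm out, 171 mm above the worktop), the handle to its -x (138 mm out, up to 182 mm). Nothing of it stands higher than its mouth.
- power_base: The round pale green power base under the kettle, 164 mm across, 18 mm high, fixed to the worktop; origin at the centre of its underside, on the worktop.
- beaker_mid (a point): Bystander: centre of a clear beaker, 72 mm across and 95 mm tall, with a black stirring rod leaning out of it up to 154 mm high; this point is 47 mm above its bottom.
- jar_mid (a point): Bystander: centre of a closed white pigment jar, 62 mm across and 85 mm tall; this point is 42 mm above its bottom.
- spoon_grip (a point): Bystander: a point on the handle of a wooden spoon lying flat on the worktop, 280 mm long.
There are look-alikes about, which are no part of the job. Of the things that look like the lid, the larger one is meant.

How it is judged:
By the outcome, as a careful person would: the job done as asked, in the order asked, and still so for the second after the job is handed in, with the robot touching nothing.
It also fails if it takes over 67 s, if anything falls off the work surface, if the arm or the gripper's body presses on something with over 40 N, if the wrist force passes 120 N, or if a joint passes its speed limit or range.

ROBOT

A 6-joint arm with a two-finger parallel gripper is mounted at the origin on the work surface. World frame = base frame: x ahead of the robot, y to its left, z up, the work surface at z = 0. Lengths are in mm, angles in rad, forces in N, time in s.
With the tool pointing down it reaches from about 400 to 925 mm from the base axis. Payload 3.4 kg.
Tool frame: the origin (TCP) lies between the finger pads; the fingertips stand tips_ahead ahead of it and the grasp point (between the pads) lies 11 mm behind it (tips_ahead is the distance from the TCP to the fingertips, in mm); z points along the fingers, y is the line along which they close (so a half turn about z gives the same grasp; the last joint's range is limited). The gripper opens to 85 mm and grips with 20 to 120 N. Pads are 22 mm wide; open, the fingers measure 114 mm over their backs; the gripper's body (76 mm by 85 mm) begins 54 mm behind the grasp point. The pads swing forward as they close: fully open they stand 13 mm farther back than shut.
Start: joints at [-1.397, 0.307, 1.506, -0, 1.328, -0.073], TCP at [141.006, -557.448, 239.305] pointing down, gripper open.
Joint ranges: [-3.12, 3.12], [-1.05, 2.28], [0.14, 2.33], [-1.42, 4.57], [0.1, 2.73], [-2.68, 2.68]. Speed limits (rad/s): [2.57, 2.57, 3.14, 3.14, 3.14, 3.14].

INTERFACE

Orientations are given as [roll, pitch, yaw] about the fixed x, y, z axes, in that order (R = Rz(yaw) Ry(pitch) Rx(roll)).
In Python, from workcell import * gives the robot as it stands.
- The arm moves only by the shell command python3 -m inch 'ROWS' [FORCE]. ROWS is JSON, a list of rows, each an object with "dr": the turn, a rotation vector about the tool's x, y, z in degrees, a list of three; "travel": the shift along the tool's x, y, z in mm, a list of three; "gripper": the finger opening in mm, from 0 to 85.4. In form: [{"dr": [ax, ay, az], "travel": [dx, dy, dz], "gripper": gripper}, ...]. A call has 1 to 12 rows; each row shifts and turns the commanded pose from where the row before left it, along the tool's axes as they then stand; what a row does not reach is not made up. A row lasts 1/10 s, in which the tool goes at most 50 mm and 8.59 degrees, less where a joint would pass 70% of its speed; a pose out of reach is approached as far as the arm can. A call is refused whole if a number of a shift passes 50 or a number of a turn 8.59, either way. A call with a gripper value outside its range is refused whole. The fingers move at their own pace and stop on an object; FORCE is the grip in N (left out, the last holds). Time passes only in rows, so rows that do not move let the fingers close. It gives the time, the measured TCP pose, the force, the opening and the grip force at its end, in the units of the state.
- state(): the state, without advancing time (a new reading comes with each control period).
- capture(name): name is "scene" or "top" or "wrist"; returns the picture (480x640x3 uint8, red, green, blue); there is no depth.
- camera_model(name): a dict with "fx", "fy", "cx", "cy" (pixels), "dist_coeffs" ([k1, k2, p1, p2, k3] as OpenCV has them; the pictures are not rectified), "rvec" (rotation vector, rad) and "tvec" (3), from world to camera coordinates, as OpenCV has them; the wrist camera has in their place "mount" (4x4, takes a point from camera to tool coordinates, whose origin is the TCP and whose axes are the flange's). Camera axes: x right, y down, z forward; pixel columns grow to the right and rows downward; lengths in mm; the calibration is good to about 2 mm. A picture is of the moment at which its call begins: read the wrist's pose just before it. camera_model takes no time and is no camera call.
- hand_in(): hands the job in; it is judged then, once.
Trained networks look in the newest picture that a camera, given by its name, has taken for a name from the list of things; names that differ only in an ending like _2 or _b are one class to them, and where a whole thing is asked for, a point or a joint stands for the part that bears it (a point fixed in the world has none). Each returns a list of dicts, best first, with "confidence" (0 to 1); they miss things now and then, are a little off and sometimes report something else, mostly with a low value. They report only what shows in the picture. A call takes as long as a camera call. They do not tell look-alikes from the thing itself.
- cut_out(camera, name): "region" (480x640 bool, what is visible of it) and "position" ([column, row] in pixels, amid what is visible of it).
- mark_of(camera, name): "position" ([column, row] in pixels: a listed point, or the origin of a listed thing).
The state is a dict: "t": time; "q": joint angles; "qd": joint speeds; "joint_efforts": joint torques, N m; "tool_pos": TCP position; "tool_rot": TCP orientation; "contact_force": force on the tool from outside, world axes, zero at the start; "moment": the same for the moment, N m; "opening": finger opening in mm; "finger_force": force on a finger pad.
Only numpy, scipy, OpenCV 4.12 (cv2) and the standard library are available. Lean on these libraries where they do the work, as an engineer would, in place of code of your own. Each camera call takes 0.05 s, during which the arm holds its last target. There are 200 camera calls.

## Working session

There is one attempt and no reset: what is moved stays moved. The work goes in short steps, Python scripts to look and compute and a shell command to move; the robot and the scene stay as the last step left them, time stands still between calls to the robot, and variables do not carry over. Pictures are saved under pics/ and viewed, at most 10 in all, crops included, and the job is handed in when it is done.

```bash
mkdir -p pics; ls; cat > h.py <<'E'
from workcell import *
import numpy as np, cv2
from scipy.spatial.transform import Rotation as R
def ext(cam):
    m=camera_model(cam); K=np.array([[m['fx'],0,m['cx']],[0,m['fy'],m['cy']],[0,0,1]]); d=np.array(m['dist_coeffs'],float)
    if 'mount' in m:
        s=state(); T=np.eye(4); T[:3,:3]=R.from_euler('xyz',s['tool_rot']).as_matrix(); T[:3,3]=s['tool_pos']
        C=T@np.array(m['mount']); return K,d,C[:3,:3],C[:3,3]
    Rm=cv2.Rodrigues(np.array(m['rvec'],float))[0]; return K,d,Rm.T,-Rm.T@np.array(m['tvec'],float).ravel()
def ray(cam,px,e=None):
    K,d,A,c=e or ext(cam)
    u=cv2.undistortPoints(np.array([[px]],float),K,d)[0,0]
    return c,A@np.array([u[0],u[1],1])
def onz(cam,px,z,e=None):
    c,v=ray(cam,px,e); return c+v*(z-c[2])/v[2]
def proj(cam,P,e=None):
    K,d,A,c=e or ext(cam)
    return cv2.projectPoints(np.atleast_2d(np.array(P,float)),cv2.Rodrigues(A.T)[0],-A.T@c,K,d)[0][:,0]
def save(n,im): cv2.imwrite('pics/'+n+'.png',cv2.cvtColor(im,cv2.COLOR_RGB2BGR))
E
cat > a.py <<'E'
from h import *
s=state(); print(s)
Z=dict(lid_grip=54,lid=0,kettle_mouth=190,kettle_catches=181,kettle=18,power_base=0,beaker_mid=47,jar_mid=42,spoon_grip=8)
for c in ('scene','top'):
    im=capture(c); save(c,im)
    for n,z in Z.items():
        for r in mark_of(c,n)[:3]: print(c,n,np.round(r['position']),round(r['confidence'],2),onz(c,r['position'],z).round(1))
E
python3 a.py
```

```text
pics
{'t': 0.0, 'q': array([-1.39647432e+00,  3.07609206e-01,  1.50767677e+00, -1.54604347e-05,
        1.32840558e+00, -7.35186610e-02]), 'qd': array([ 0.00030282, -0.00056048,  0.00129579,  0.0006645 , -0.00063052,
       -0.00023387]), 'joint_efforts': array([-1.38533094e-03, -4.57540691e+01, -2.51913428e+01,  1.03211473e-04,
        1.36368666e-02,  1.27956218e-05]), 'tool_pos': array([ 140.89537401, -556.7643616 ,  238.35901776]), 'tool_rot': array([-3.13949832e+00, -1.39209510e-04,  2.47844246e-01]), 'contact_force': array([-0.78805714,  0.10848383, -0.94378459]), 'moment': array([ 0.00922439, -0.00224313,  0.03603021]), 'finger_force': 0.0, 'opening': 85.70066992663268}
scene lid_grip [386. 219.] 0.8 [507.8 152.9  54. ]
scene lid_grip [437. 250.] 0.6 [654. 156.  54.]
scene lid [435. 265.] 0.94 [651.6 168.6   0. ]
scene lid [381. 240.] 0.84 [511.2 142.4   0. ]
scene kettle_mouth [266. 222.] 0.65 [ 478.4 -162.2  190. ]
scene kettle_catches [266. 224.] 0.61 [ 473.2 -157.3  181. ]
scene kettle [270. 286.] 0.86 [ 474.6 -159.8   18. ]
scene beaker_mid [341. 250.] 0.95 [514.1   6.   47. ]
scene jar_mid [388. 293.] 0.91 [663.3  -8.3  42. ]
scene spoon_grip [161. 336.] 0.8 [ 436.1 -393.9    8. ]
scene spoon_grip [266. 222.] 0.43 [292.3 -27.8   8. ]
top lid_grip [216. 214.] 0.81 [651.2 162.1  54. ]
top lid_grip [219. 281.] 0.62 [509.3 154.2  54. ]
top lid [218. 220.] 0.89 [649.2 167.2   0. ]
top lid [227. 284.] 0.68 [507.3 147.3   0. ]
top kettle_mouth [374. 285.] 0.82 [ 479.  -154.9  190. ]
top kettle_catches [377. 290.] 0.95 [ 470.8 -160.5  181. ]
top kettle_catches [218. 282.] 0.49 [491.6 132.4 181. ]
top kettle [373. 295.] 0.65 [ 475.7 -163.2   18. ]
top beaker_mid [296. 283.] 0.66 [501.1  -2.9  47. ]
top jar_mid [377. 290.] 0.21 [ 483.9 -170.3   42. ]
top spoon_grip [488. 312.] 0.69 [ 437.5 -403.     8. ]
```

View pics/scene.png

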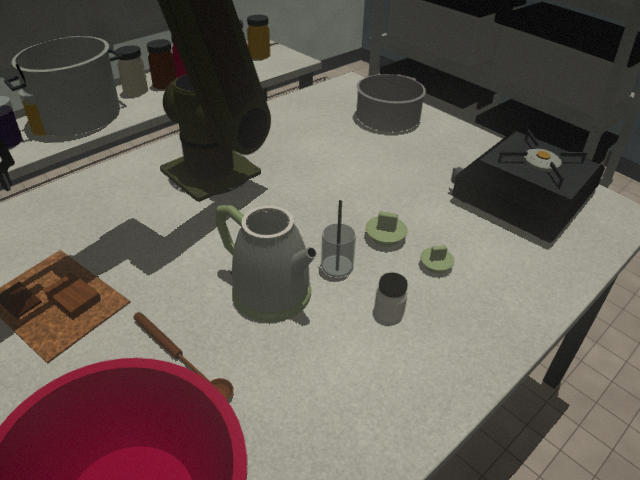

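View pics/top.png

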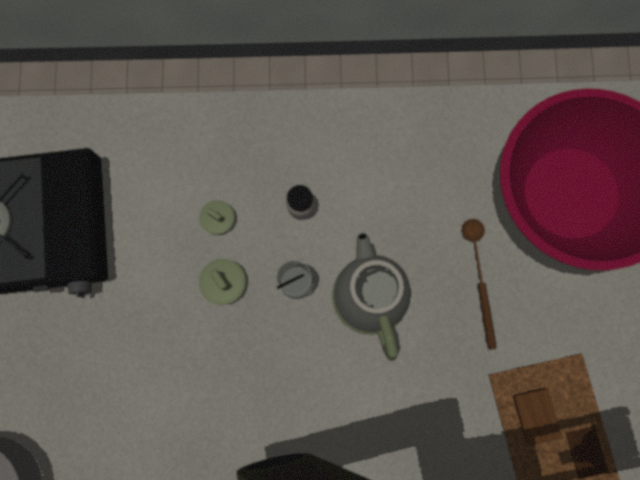

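```bash
cat > b.py <<'E'
from h import *
t=cv2.imread('pics/top.png'); s=cv2.imread('pics/scene.png')
a=cv2.resize(t[180:310,180:260],None,fx=4,fy=4,interpolation=3)[:520]
b=cv2.resize(s[185:290,345:475],None,fx=3.6,fy=3.6,interpolation=3)
o=np.zeros((520,a.shape[1]+b.shape[1],3),np.uint8); o[:a.shape[0],:a.shape[1]]=a; o[:b.shape[0],a.shape[1]:]=b
cv2.imwrite('pics/crop.png',o); print(o.shape)
E
python3 b.py
```

```text
(520, 788, 3)
```

View pics/crop.png

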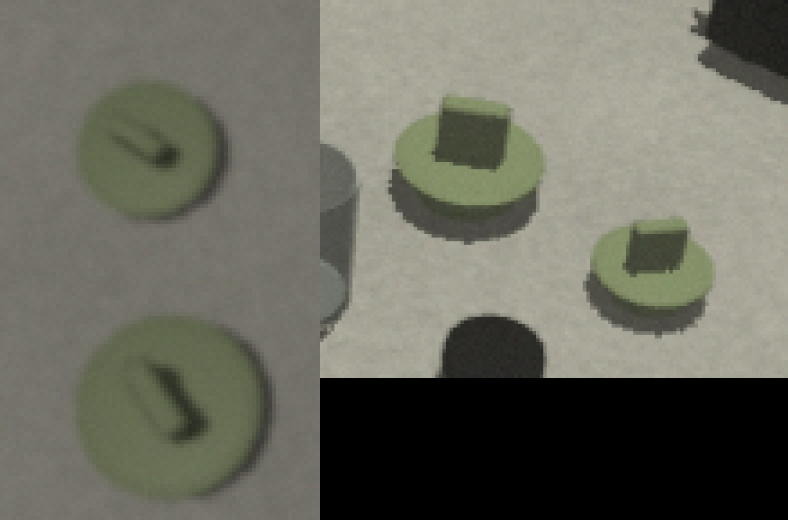

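Two discs could be taken for the lid. The larger is at scene (386,229) / top (222,282), about (508,150); the smaller is at scene (437,258) / top (217,217), about (651,165). The crop confirms the larger one is nearer the beaker, with its fin at about 33° yaw. The spout points away from the robot at top (363,240), and the handle is at (390,345). I'll raise the arm and move near the kettle for a wrist view.

```bash
python3 -m inch '[{"dr":[0,0,-8],"travel":[0,0,-45],"gripper":85},{"dr":[0,0,-8],"travel":[0,0,-45],"gripper":85},{"dr":[0,0,-3],"travel":[0,0,-20],"gripper":85},{"dr":[0,0,0],"travel":[48,-15,0],"gripper":85},{"dr":[0,0,0],"travel":[48,-15,0],"gripper":85},{"dr":[0,0,0],"travel":[48,-15,0],"gripper":85},{"dr":[0,0,0],"travel":[48,-15,0],"gripper":85},{"dr":[0,0,0],"travel":[48,-15,0],"gripper":85},{"dr":[0,0,0],"travel":[48,-15,0],"gripper":85},{"dr":[0,0,0],"travel":[48,-15,0],"gripper":85},{"dr":[0,0,0],"travel":[48,-16,0],"gripper":85},{"dr":[0,0,0],"travel":[48,-20,0],"gripper":85}]'
cat > c.py <<'E'
from h import *
import sys
print(np.array(camera_model('wrist')['mount']).round(3))
s=state(); print(s['tool_pos'].round(1),s['tool_rot'].round(4))
e=ext('wrist'); im=capture('wrist'); save(sys.argv[1],im)
for n,z in dict(lid_grip=54,lid=0,kettle_mouth=190,kettle_catches=181.3).items():
    for r in mark_of('wrist',n)[:2]: print(n,np.round(r['position'],1),round(r['confidence'],2),onz('wrist',r['position'],z,e).round(1))
E
python3 c.py w1
```

```text
t: 2.2
tool_pos: [423.7, -205.0, 349.6]
tool_rot: [3.141, -0.0, 0.579]
contact_force: [1.3, -1.6, 0.0]
opening: 84.7
finger_force: 0.0
[[-1.00000e-03 -9.58000e-01 -2.87000e-01  7.31090e+01]
 [ 1.00000e+00 -0.00000e+00 -1.00000e-03  3.89000e-01]
 [ 1.00000e-03 -2.87000e-01  9.58000e-01 -1.35285e+02]
 [ 0.00000e+00  0.00000e+00  0.00000e+00  1.00000e+00]]
[ 423.7 -205.   349.6] [ 3.1405e+00 -5.0000e-04  5.7930e-01]
kettle_mouth [303.2 128.7] 0.95 [ 474.2 -156.8  190. ]
kettle_catches [305.4 126.9] 0.8 [ 476.  -157.3  181.3]
```

View pics/w1.png

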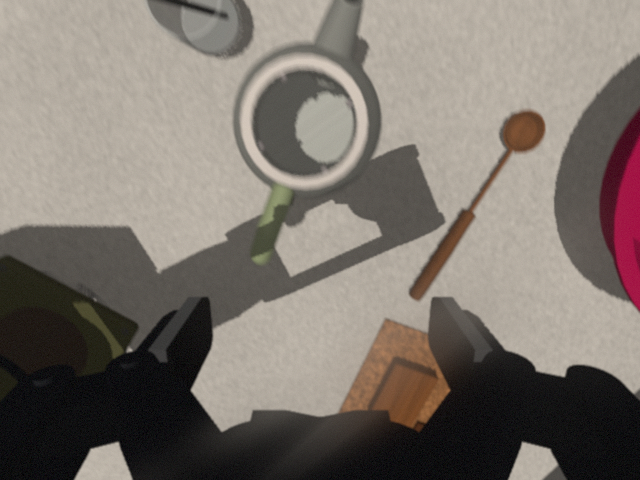

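The wrist view shows the mouth ring centred near (307,122), the spout at (345,15) and the handle at (270,225). I'll fit the ring in this picture and move on over the lid, staying above everything.

```bash
cat > ring.py <<'E'
from h import *
def ringfit(im,e,c0,cam='wrist'):
    """radial search in the z=190 plane about c0: inner/outer edge of the bright seal; circle fits"""
    g=cv2.GaussianBlur(cv2.cvtColor(im,cv2.COLOR_RGB2GRAY),(3,3),0).astype(np.float32)
    rr=np.arange(30,60,.25); out=[[],[]]
    for a in np.arange(0,2*np.pi,np.pi/60):
        P=np.c_[c0[0]+rr*np.cos(a),c0[1]+rr*np.sin(a),np.full(len(rr),190.)]
        q=proj(cam,P,e).astype(np.float32)
        v=cv2.remap(g,q[:,:1],q[:,1:],1).ravel(); d=np.gradient(v)
        k=np.argmin(d); out[1].append(P[k,:2])
        if k>5: out[0].append(P[np.argmax(d[:k]),:2])
    for nm,o in zip(('inner','outer'),out):
        o=np.array(o)
        for _ in range(4):
            s=np.linalg.lstsq(np.c_[2*o,np.ones(len(o))],(o**2).sum(1),rcond=None)[0]
            r=np.hypot(*(o-s[:2]).T); R0=np.sqrt(s[2]+s[0]**2+s[1]**2); o=o[abs(r-R0)<max(1.,2*np.std(r-R0))]
        print(nm,s[:2].round(2),'r',R0.round(2),'n',len(o),'sd',np.std(r-R0).round(2))
if __name__=='__main__':
    im=cv2.cvtColor(cv2.imread('pics/w1.png'),cv2.COLOR_BGR2RGB)
    ringfit(im,ext('wrist'),(475,-157))
    for c in('top','scene'): ringfit(cv2.cvtColor(cv2.imread(f'pics/{c}.png'),cv2.COLOR_BGR2RGB),ext(c),(475,-157),c)
E
python3 ring.py
python3 -m inch '[{"dr":[0,0,0],"travel":[30,-38,0],"gripper":85},{"dr":[0,0,0],"travel":[30,-38,0],"gripper":85},{"dr":[0,0,0],"travel":[30,-38,0],"gripper":85},{"dr":[0,0,0],"travel":[30,-38,0],"gripper":85},{"dr":[0,0,0],"travel":[25,-38,0],"gripper":85},{"dr":[0,0,0],"travel":[5,-38,0],"gripper":85},{"dr":[0,0,0],"travel":[0,-30,0],"gripper":85},{"dr":[0,0,0],"travel":[0,0,40],"gripper":85},{"dr":[0,0,0],"travel":[0,0,40],"gripper":85},{"dr":[0,0,0],"travel":[0,0,0],"gripper":85}]'
python3 c.py w2
```

```text
inner [ 475.02 -157.95] r 39.47 n 100 sd 0.58
outer [ 475.41 -157.05] r 49.25 n 115 sd 0.76
inner [ 476.27 -158.53] r 39.98 n 108 sd 0.48
outer [ 477.03 -158.25] r 48.47 n 107 sd 0.44
inner [ 476.21 -157.26] r 39.97 n 108 sd 0.47
outer [ 476.19 -157.26] r 48.2 n 97 sd 0.61
t: 3.45
tool_pos: [402.4, 89.3, 265.0]
tool_rot: [-3.137, 0.01, 0.577]
contact_force: [-0.8, -0.2, -1.1]
opening: 84.8
finger_force: 0.0
[[-1.00000e-03 -9.58000e-01 -2.87000e-01  7.31030e+01]
 [ 1.00000e+00 -0.00000e+00 -1.00000e-03  3.85000e-01]
 [ 1.00000e-03 -2.87000e-01  9.58000e-01 -1.35288e+02]
 [ 0.00000e+00  0.00000e+00  0.00000e+00  1.00000e+00]]
[402.4  89.3 265. ] [-3.1372  0.0103  0.577 ]
lid_grip [327.3  52.4] 0.62 [512.2 154.6  54. ]
lid [321.   62.8] 0.62 [508.4 158.7   0. ]
```

View pics/w2.png

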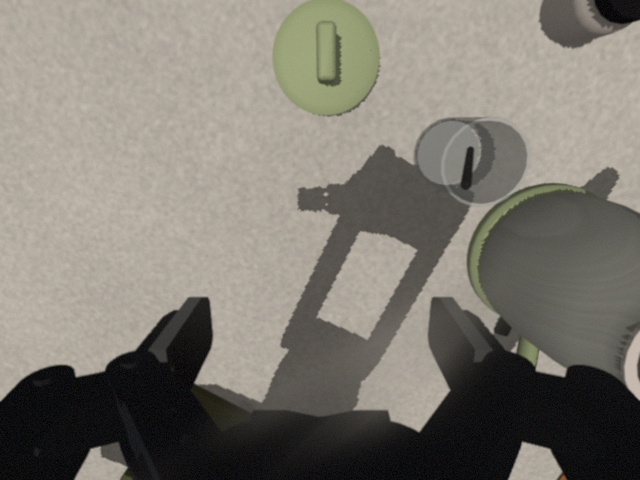

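The lid is centred at about (327,55), and its fin top runs from (326,22) to (325,80), nearly parallel to the tool x axis. I'll measure the disc and fin.

```bash
cat > d.py <<'E'
from h import *
e=ext('wrist'); im=cv2.cvtColor(cv2.imread('pics/w2.png'),cv2.COLOR_BGR2RGB)
def disc(im,cam,e,c0,rad):
    hsv=cv2.cvtColor(im,cv2.COLOR_RGB2HSV); m=((hsv[...,0]>30)&(hsv[...,0]<50)&(hsv[...,1]>60)).astype(np.uint8)
    n,l,st,ce=cv2.connectedComponentsWithStats(m)
    p=proj(cam,[[c0[0],c0[1],30]],e)[0]; k=1+np.argmin(np.hypot(*(ce[1:]-p).T)); m=(l==k).astype(np.uint8)
    c=cv2.convexHull(cv2.findContours(m,0,1)[0][0])[:,0].astype(float)
    o=np.array([onz(cam,q,30,e)[:2] for q in c])
    s=np.linalg.lstsq(np.c_[2*o,np.ones(len(o))],(o**2).sum(1),rcond=None)[0]
    print(cam,'disc',s[:2].round(1),'r',np.sqrt(s[2]+s[0]**2+s[1]**2).round(1),len(o),'px',p.round(),st[k])
disc(im,'wrist',e,(510,152),49)
disc(cv2.cvtColor(cv2.imread('pics/top.png'),cv2.COLOR_BGR2RGB),'top',ext('top'),(510,152),49)
# fin top face, z=70: bright edges
for a,b in (((317,50),(335,50)),((326,22),(325.5,81))):
    A,B=onz('wrist',a,70,e),onz('wrist',b,70,e); v=A-B; print('fin',((A+B)/2).round(1),np.hypot(*v[:2]).round(1),np.degrees(np.arctan2(v[1],v[0])).round(1))
save('finc',cv2.resize(im[0:120,260:400],None,fx=5,fy=5,interpolation=3))
E
python3 d.py
```

```text
wrist disc [521.6 157.4] r 48.9 46 px [324.  73.] [ 273    0  106  115 9358]
top disc [510.9 152.7] r 46.1 25 px [222. 282.] [ 200  260   45   44 1144]
fin [521.6 157.9  70. ] 14.8 123.1
fin [520.2 157.2  70. ] 44.3 32.8
```

View pics/finc.png

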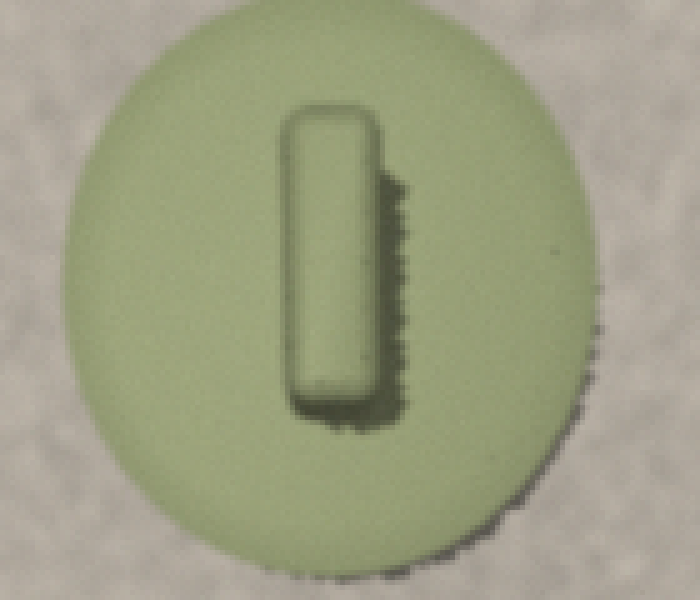

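```bash
cat >> d.py <<'E'
print(state()['tool_pos'],state()['tool_rot'])
s0=state
import h
def old(): d=dict(s0()); d['tool_pos']=np.array([402.4,89.3,265.]); d['tool_rot']=np.array([-3.1372,.0103,.577]); return d
h.state=old; e=ext('wrist'); disc(im,'wrist',e,(510,152),49)
for a,b in (((316.5,50),(335.5,50)),((326,21),(325.5,80))):
    A,B=onz('wrist',a,70,e),onz('wrist',b,70,e); v=A-B; print('fin',((A+B)/2).round(1),np.hypot(*v[:2]).round(1),np.degrees(np.arctan2(v[1],v[0])).round(1))
h.state=s0; im2=capture('wrist'); e=ext('wrist'); disc(im2,'wrist',e,(510,152),49)
E
python3 d.py
```

```text
wrist disc [521.6 157.4] r 48.9 46 px [324.  73.] [ 273    0  106  115 9358]
top disc [510.9 152.7] r 46.1 25 px [222. 282.] [ 200  260   45   44 1144]
fin [521.6 157.9  70. ] 14.8 123.1
fin [520.2 157.2  70. ] 44.3 32.8
[408.84475577  90.79872514 271.47658086] [ 3.13958052 -0.00383627  0.57765238]
wrist disc [510.3 154.7] r 47.8 46 px [328.  61.] [ 273    0  106  115 9358]
fin [510.9 155.2  70. ] 15.3 123.0
fin [510.1 154.9  70. ] 43.0 32.8
wrist disc [509.9 154.9] r 47.7 47 px [324.  73.] [ 271   14  102  112 8613]
```

```bash
python3 -c "
import workcell as w;print([n for n in dir(w) if n[0]!='_']);print(getattr(w,'tips_ahead',None)); print(w.state().keys())"
python3 -m inch '[{"dr":[0,0,0],"travel":[40,0.8,25],"gripper":60},{"dr":[0,0,0],"travel":[40,0.8,25],"gripper":60},{"dr":[0,0,0],"travel":[39.7,0.7,25],"gripper":60},{"dr":[0,0,0],"travel":[0,0,45],"gripper":60},{"dr":[0,0,0],"travel":[0,0,35],"gripper":60},{"dr":[0,0,0],"travel":[0,0,0],"gripper":60},{"dr":[0,0,0],"travel":[0,0,0],"gripper":60},{"dr":[0,0,0],"travel":[0,0,0],"gripper":60}]'
cat > w.py <<'E'
from h import *
import sys
s=state(); print(s['t'],s['tool_pos'].round(2),s['tool_rot'].round(4)); save(sys.argv[1],capture('wrist'))
E
python3 w.py w3
```

```text
['PlanningError', 'camera_model', 'capture', 'cut_out', 'hand_in', 'mark_of', 'state', 'tips_ahead']
8.0
dict_keys(['t', 'q', 'qd', 'joint_efforts', 'tool_pos', 'tool_rot', 'contact_force', 'moment', 'finger_force', 'opening'])
t: 4.55
tool_pos: [510.4, 155.3, 116.8]
tool_rot: [3.14, -0.005, 0.579]
contact_force: [0.6, 0.7, 0.1]
opening: 60.1
finger_force: 0.0
4.55 [510.36 155.33 116.82] [ 3.1399 -0.0046  0.5791]
```

View pics/w3.png

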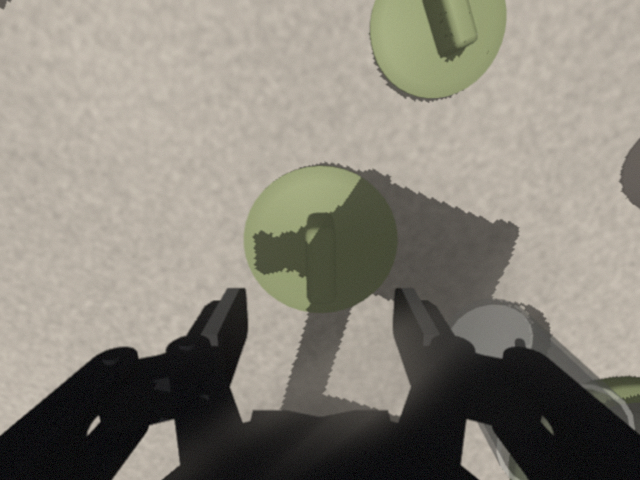

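The fin is centred between the fingers at column 321, and the larger disc is in view. I'll go down and grasp.

```bash
python3 -m inch '[{"dr":[0,0,0],"travel":[0,0,30],"gripper":60},{"dr":[0,0,0],"travel":[0,0,25],"gripper":60},{"dr":[0,0,0],"travel":[0,0,12],"gripper":50},{"dr":[0,0,0],"travel":[0,0,6.5],"gripper":40},{"dr":[0,0,0],"travel":[0,0,0],"gripper":30},{"dr":[0,0,0],"travel":[0,0,0],"gripper":22},{"dr":[0,0,0],"travel":[0,0,0],"gripper":18},{"dr":[0,0,0],"travel":[0,0,0],"gripper":8},{"dr":[0,0,0],"travel":[0,0,0],"gripper":8},{"dr":[0,0,0],"travel":[0,0,0],"gripper":8},{"dr":[0,0,0],"travel":[0,0,0],"gripper":8},{"dr":[0,0,0],"travel":[0,0,0],"gripper":8}]' 60
```

```text
t: 5.8
tool_pos: [509.3, 155.1, 42.0]
tool_rot: [3.141, -0.002, 0.579]
contact_force: [-0.1, -1.6, 6.6]
opening: 15.3
finger_force: 59.5
```

```bash
python3 -m inch '[{"dr":[0,0,0],"travel":[0,0,-5],"gripper":8},{"dr":[0,0,0],"travel":[0,0,-15],"gripper":8},{"dr":[0,0,0],"travel":[0,0,-35],"gripper":8},{"dr":[0,0,0],"travel":[0,0,-45],"gripper":8},{"dr":[0,0,0],"travel":[0,0,-45],"gripper":8},{"dr":[0,0,0],"travel":[0,0,-45],"gripper":8},{"dr":[0,0,0],"travel":[0,0,-40],"gripper":8},{"dr":[0,0,0],"travel":[0,0,-15],"gripper":8},{"dr":[0,0,0],"travel":[0,0,0],"gripper":8},{"dr":[0,0,0],"travel":[0,0,0],"gripper":8},{"dr":[0,0,0],"travel":[0,0,0],"gripper":8},{"dr":[0,0,0],"travel":[0,0,0],"gripper":8}]'
cat > l.py <<'E'
from h import *
import sys
s=state(); p=s['tool_pos']; rot=R.from_euler('xyz',s['tool_rot']); print(round(s['t'],2),p.round(2),s['tool_rot'].round(4),s['contact_force'].round(2),s['moment'].round(3),s['opening'],s['finger_force'])
T=np.array([float(x) for x in sys.argv[1:4]])
print('to go, tool axes',rot.inv().apply(T-p).round(2))
want=R.from_euler('xyz',[np.pi,0,s['tool_rot'][2]])
print('level dr deg',np.degrees((rot.inv()*want).as_rotvec()).round(3))
E
python3 l.py 476 -157.8 290; python3 w.py w4
```

```text
t: 7.0
tool_pos: [507.1, 154.8, 283.8]
tool_rot: [-3.14, 0.004, 0.579]
contact_force: [0.4, -0.1, -2.5]
opening: 15.3
finger_force: 58.8
7.0 [507.06 154.8  283.83] [-3.1401  0.0037  0.5794] [ 0.43 -0.12 -2.45] [-0.038 -0.063 -0.035] 15.333661919264323 58.787466287612915
to go, tool axes [-197.17  244.56   -5.8 ]
level dr deg [-0.086  0.214 -0.   ]
7.0 [507.06 154.8  283.83] [-3.1401  0.0037  0.5794]
```

View pics/w4.png

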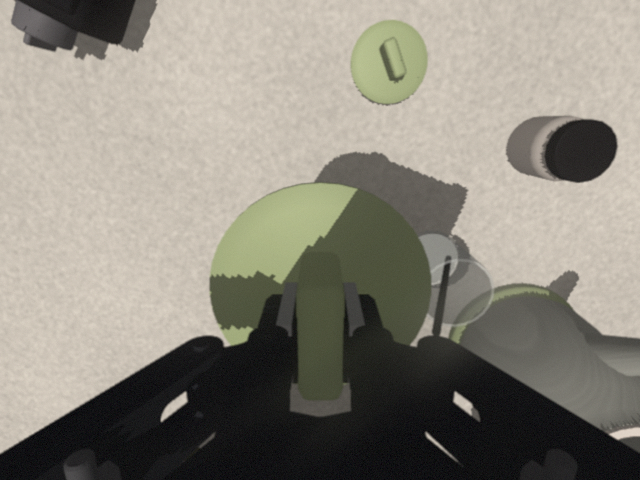

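The lid is held, its disc edge spanning columns 210–430 with the top at row 183. I'll estimate its centre in tool axes.

```bash
cat > f.py <<'E'
from h import *
from scipy.optimize import least_squares
im=cv2.cvtColor(cv2.imread('pics/w4.png'),cv2.COLOR_BGR2RGB)
m=camera_model('wrist'); K,d,_,_=ext('wrist'); M=np.array(m['mount'])
hsv=cv2.cvtColor(im,cv2.COLOR_RGB2HSV); g=((hsv[...,0]>28)&(hsv[...,0]<50)&(hsv[...,1]>60)).astype(np.uint8)
n,l,st,ce=cv2.connectedComponentsWithStats(g); k=l[230,300]; c=cv2.convexHull(cv2.findContours((l==k).astype(np.uint8),0,1)[0][0])[:,0].astype(float)
c=c[c[:,1]<320]; e=(K,d,M[:3,:3],M[:3,3])
for z in (13,19):
    o=np.array([onz('wrist',q,z,e)[:2] for q in c])
    f=least_squares(lambda p:np.hypot(*(o-p[:2]).T)-49,[0,0],loss='soft_l1'); f3=least_squares(lambda p:np.hypot(*(o-p[:2]).T)-p[2],[0,0,49])
    print(z,len(c),c.min(0),c.max(0),f.x.round(2),np.abs(f.fun).max().round(2),f3.x.round(2))
E
python3 f.py
```

```text
13 38 [211. 183.] [429. 313.] [0.6  0.04] 3.73 [ 2.580e+00 -2.000e-02  4.738e+01]
19 38 [211. 183.] [429. 313.] [0.09 0.02] 1.63 [-2.70e-01 -3.00e-02  4.93e+01]
```

```bash
python3 -m inch '[{"dr":[0,0.2,0],"travel":[-16,21,-6],"gripper":8},{"dr":[0,0,0],"travel":[-30,37,0],"gripper":8},{"dr":[0,0,0],"travel":[-30,37,0],"gripper":8},{"dr":[0,0,0],"travel":[-30,37,0],"gripper":8},{"dr":[0,0,0],"travel":[-30,37,0],"gripper":8},{"dr":[0,0,0],"travel":[-30,37,0],"gripper":8},{"dr":[0,0,0],"travel":[-20,25,0],"gripper":8},{"dr":[0,0,0],"travel":[-11,13.5,0],"gripper":8},{"dr":[0,0,0],"travel":[0,0,0],"gripper":8},{"dr":[0,0,0],"travel":[0,0,0],"gripper":8},{"dr":[0,0,0],"travel":[0,0,0],"gripper":8},{"dr":[0,0,0],"travel":[0,0,0],"gripper":8}]'; python3 l.py 476 -157.8 290
```

```text
t: 8.25
tool_pos: [477.2, -156.3, 291.0]
tool_rot: [-3.141, -0.003, 0.581]
contact_force: [1.3, -0.2, -3.1]
opening: 15.0
finger_force: 58.9
8.25 [ 477.25 -156.26  290.98] [-3.1409 -0.0034  0.581 ] [ 1.32 -0.23 -3.11] [-0.009  0.027  0.049] 14.99018792362217 58.89171123504639
to go, tool axes [-1.89  0.6   0.97]
level dr deg [-0.039 -0.197  0.   ]
```

```bash
python3 -m inch '[{"dr":[0,-0.1,0],"travel":[-1,0.3,20],"gripper":8},{"dr":[0,0,0],"travel":[-1,0.3,20],"gripper":8},{"dr":[0,0,0],"travel":[0,0,8],"gripper":8},{"dr":[0,0,0],"travel":[0,0,0],"gripper":8},{"dr":[0,0,0],"travel":[0,0,0],"gripper":8},{"dr":[0,0,0],"travel":[0,0,0],"gripper":8},{"dr":[0,0,0],"travel":[0,0,0],"gripper":8},{"dr":[0,0,0],"travel":[0,0,0],"gripper":8}]'; cat > avg.py <<'E'
from h import *
import sys
P=[];F=[];A=[]
for i in range(int(sys.argv[1])):
    s=state(); P.append(s['tool_pos']);F.append(s['contact_force']);A.append(R.from_euler('xyz',s['tool_rot']).as_rotvec()); im=capture('wrist')
P=np.array(P);F=np.array(F); print('t',round(state()['t'],2),'pos',P.mean(0).round(2),'sd',P.std(0).round(2),'F',F.mean(0).round(2),F.std(0).round(2),'Fz',F[:,2].round(1))
A=np.array(A)
rot=R.from_rotvec(A).mean(); print(rot.as_euler('xyz').round(4),'to go',rot.inv().apply(np.array([475.6,-158.1,240])-P.mean(0)).round(2),'level',np.degrees((rot.inv()*R.from_euler('xyz',[np.pi,0,rot.as_euler('xyz')[2]])).as_rotvec()).round(2))
E
python3 avg.py 8
```

```text
t: 9.05
tool_pos: [476.3, -159.1, 243.8]
tool_rot: [3.141, -0.002, 0.579]
contact_force: [-0.5, 1.2, -1.6]
opening: 15.4
finger_force: 58.9
t 9.45 pos [ 476.08 -159.06  243.44] sd [0.13 0.03 0.22] F [ 0.26  0.27 -1.47] [0.47 0.68 0.27] Fz [-1.6 -1.3 -1.6 -1.  -1.1 -1.8 -1.4 -1.8]
[ 3.1412e+00 -2.0000e-03  5.7930e-01] to go [ 0.11 -1.07  3.44] level [ 0.02 -0.12 -0.  ]
```

```bash
python3 -m inch '[{"dr":[0,-0.1,0],"travel":[0.1,-1,3],"gripper":8},{"dr":[0,0,0],"travel":[0,0,4],"gripper":8},{"dr":[0,0,0],"travel":[0,0,4],"gripper":8},{"dr":[0,0,0],"travel":[0,0,4],"gripper":8},{"dr":[0,0,0],"travel":[0,0,3],"gripper":8},{"dr":[0,0,0],"travel":[0,0,2],"gripper":8},{"dr":[0,0,0],"travel":[0,0,0],"gripper":8},{"dr":[0,0,0],"travel":[0,0,0],"gripper":8},{"dr":[0,0,0],"travel":[0,0,0],"gripper":8}]';python3 avg.py 6
```

```text
t: 10.35
tool_pos: [475.7, -158.2, 223.4]
tool_rot: [3.141, -0.0, 0.579]
contact_force: [0.1, -0.6, -1.4]
opening: 15.5
finger_force: 58.9
t 10.65 pos [ 475.62 -158.13  223.34] sd [0.04 0.02 0.03] F [ 0.09 -0.21 -1.53] [0.37 0.48 0.3 ] Fz [-1.4 -1.1 -1.7 -2.  -1.3 -1.7]
[ 3.1413e+00 -2.0000e-04  5.7940e-01] to go [  0.    -0.04 -16.66] level [ 0.02 -0.01 -0.  ]
```

```bash
python3 -m inch '[{"dr":[0,0,0],"travel":[0,0,1],"gripper":8},{"dr":[0,0,0],"travel":[0,0,1],"gripper":8},{"dr":[0,0,0],"travel":[0,0,0.5],"gripper":8},{"dr":[0,0,0],"travel":[0,0,0.5],"gripper":8},{"dr":[0,0,0],"travel":[0,0,0],"gripper":8},{"dr":[0,0,0],"travel":[0,0,0],"gripper":8}]';python3 avg.py 5
python3 -m inch '[{"dr":[0,0,0],"travel":[0,0,0.5],"gripper":8},{"dr":[0,0,0],"travel":[0,0,0.5],"gripper":8},{"dr":[0,0,0],"travel":[0,0,0.5],"gripper":8},{"dr":[0,0,0],"travel":[0,0,0.5],"gripper":8},{"dr":[0,0,0],"travel":[0,0,0],"gripper":8},{"dr":[0,0,0],"travel":[0,0,0],"gripper":8}]';python3 avg.py 5
```

```text
t: 11.25
tool_pos: [475.5, -158.1, 220.1]
tool_rot: [-3.142, 0.0, 0.579]
contact_force: [-0.7, -0.0, -1.3]
opening: 15.2
finger_force: 58.9
t 11.5 pos [ 475.54 -158.08  220.19] sd [0.01 0.   0.03] F [ 0.17  0.36 -1.64] [0.69 0.34 0.31] Fz [-1.3 -1.5 -1.4 -2.  -2. ]
[ 3.1415 -0.      0.5794] to go [  0.04   0.05 -19.81] level [ 0. -0. -0.]
t: 12.1
tool_pos: [475.3, -158.1, 218.1]
tool_rot: [-3.141, 0.0, 0.579]
contact_force: [-0.5, -0.3, -1.0]
opening: 15.3
finger_force: 59.0
t 12.35 pos [ 475.37 -158.06  218.12] sd [0.02 0.01 0.02] F [-0.38 -0.27 -1.88] [0.36 0.22 0.65] Fz [-1.  -1.2 -2.1 -2.2 -2.8]
[-3.1414e+00  3.0000e-04  5.7940e-01] to go [  0.17   0.15 -21.88] level [-0.01  0.01 -0.  ]
```

```bash
python3 -m inch '[{"dr":[0,0,0],"travel":[0.2,0.1,0.5],"gripper":8},{"dr":[0,0,0],"travel":[0,0,0.5],"gripper":8},{"dr":[0,0,0],"travel":[0,0,0.5],"gripper":8},{"dr":[0,0,0],"travel":[0,0,0],"gripper":8},{"dr":[0,0,0],"travel":[0,0,0],"gripper":8}]';python3 avg.py 4
python3 -m inch '[{"dr":[0,0,0],"travel":[0,0,0.5],"gripper":8},{"dr":[0,0,0],"travel":[0,0,0.5],"gripper":8},{"dr":[0,0,0],"travel":[0,0,0.5],"gripper":8},{"dr":[0,0,0],"travel":[0,0,0],"gripper":8},{"dr":[0,0,0],"travel":[0,0,0],"gripper":8}]';python3 avg.py 4
```

```text
t: 12.85
tool_pos: [475.7, -158.1, 217.0]
tool_rot: [3.141, -0.0, 0.579]
contact_force: [-2.7, -0.4, 3.9]
opening: 15.3
finger_force: 59.7
t 13.05 pos [ 475.71 -158.12  216.98] sd [0.01 0.01 0.02] F [-2.65 -0.04  4.16] [0.41 0.3  0.39] Fz [3.9 3.7 4.4 4.7]
[ 3.1413 -0.      0.5794] to go [ -0.08  -0.07 -23.02] level [ 0.02 -0.   -0.  ]
t: 13.55
tool_pos: [476.2, -158.2, 215.5]
tool_rot: [3.141, -0.001, 0.579]
contact_force: [-1.4, 0.4, 5.1]
opening: 15.3
finger_force: 59.9
t 13.75 pos [ 476.17 -158.16  215.52] sd [0.01 0.01 0.01] F [-2.06 -0.18  4.58] [0.56 0.49 0.35] Fz [5.1 4.2 4.3 4.8]
[ 3.1408e+00 -7.0000e-04  5.7930e-01] to go [ -0.42  -0.35 -24.48] level [ 0.05 -0.04 -0.  ]
```

```bash
python3 -m inch '[{"dr":[0,0,0],"travel":[-0.6,-0.4,0.2],"gripper":8},{"dr":[0,0,0],"travel":[0,0,0.5],"gripper":8},{"dr":[0,0,0],"travel":[0,0,0.5],"gripper":8},{"dr":[0,0,0],"travel":[0,0,0],"gripper":8}]';python3 avg.py 4
python3 -m inch '[{"dr":[0,0,0],"travel":[0,0,0.5],"gripper":8},{"dr":[0,0,0],"travel":[0,0,0.5],"gripper":8},{"dr":[0,0,0],"travel":[0,0,0],"gripper":8}]';python3 avg.py 4
```

```text
t: 14.15
tool_pos: [476.2, -158.3, 214.9]
tool_rot: [3.139, -0.002, 0.579]
contact_force: [-0.9, 0.1, 7.2]
opening: 15.6
finger_force: 60.2
t 14.35 pos [ 476.22 -158.31  214.88] sd [0.01 0.   0.02] F [-1.4  -0.08  6.9 ] [0.31 0.51 0.35] Fz [7.2 6.7 6.4 7.3]
[ 3.1394e+00 -2.0000e-03  5.7920e-01] to go [ -0.35  -0.46 -25.12] level [ 0.12 -0.12 -0.  ]
t: 14.65
tool_pos: [476.5, -158.4, 214.1]
tool_rot: [3.139, -0.002, 0.579]
contact_force: [-1.4, 0.7, 7.4]
opening: 15.1
finger_force: 60.3
t 14.85 pos [ 476.49 -158.44  214.12] sd [0.01 0.01 0.02] F [-1.35  0.36  7.4 ] [0.39 0.22 0.33] Fz [7.4 6.9 7.7 7.6]
[ 3.1388e+00 -2.4000e-03  5.7920e-01] to go [ -0.5   -0.7  -25.88] level [ 0.16 -0.14 -0.  ]
```

```bash
python3 -m inch '[{"dr":[0.1,-0.1,0],"travel":[-0.2,-0.3,0.5],"gripper":8},{"dr":[0,0,0],"travel":[0,0,0.5],"gripper":8},{"dr":[0,0,0],"travel":[0,0,0],"gripper":8}]';python3 avg.py 3
python3 -m inch '[{"dr":[0,0,0],"travel":[0,0,0.5],"gripper":8},{"dr":[0,0,0],"travel":[0,0,0.5],"gripper":8},{"dr":[0,0,0],"travel":[0,0,0],"gripper":8}]';python3 avg.py 3
```

```text
t: 15.15
tool_pos: [476.5, -158.4, 213.5]
tool_rot: [3.14, -0.001, 0.579]
contact_force: [-1.6, 0.0, 10.0]
opening: 15.5
finger_force: 60.6
t 15.3 pos [ 476.53 -158.45  213.5 ] sd [0.01 0.01 0.01] F [-1.25  0.38  9.75] [0.21 0.26 0.38] Fz [10.   9.2 10.1]
[ 3.1398e+00 -1.2000e-03  5.7930e-01] to go [ -0.56  -0.76 -26.51] level [ 0.1  -0.07 -0.  ]
t: 15.6
tool_pos: [476.1, -158.3, 211.6]
tool_rot: [3.141, -0.001, 0.579]
contact_force: [0.6, -0.6, 2.8]
opening: 15.4
finger_force: 59.5
t 15.75 pos [ 476.02 -158.27  211.38] sd [0.1  0.04 0.13] F [ 0.91 -0.89  2.67] [0.25 0.64 0.4 ] Fz [2.8 3.1 2.1]
[ 3.1411e+00 -3.0000e-04  5.7910e-01] to go [ -0.25  -0.36 -28.62] level [ 0.03 -0.02 -0.  ]
```

Force fell from 10 to 3 N, so the bead has snapped past. I'll continue gently onto the seal.

```bash
python3 -m inch '[{"dr":[0,0,0],"travel":[0,0,0.5],"gripper":8},{"dr":[0,0,0],"travel":[0,0,0.5],"gripper":8},{"dr":[0,0,0],"travel":[0,0,0.5],"gripper":8},{"dr":[0,0,0],"travel":[0,0,0],"gripper":8}]';python3 avg.py 3
python3 -m inch '[{"dr":[0,0,0],"travel":[0,0,0.5],"gripper":8},{"dr":[0,0,0],"travel":[0,0,0.5],"gripper":8},{"dr":[0,0,0],"travel":[0,0,0],"gripper":8}]';python3 avg.py 3
```

```text
t: 16.15
tool_pos: [474.2, -157.6, 208.0]
tool_rot: [-3.138, 0.003, 0.579]
contact_force: [3.6, -1.9, -11.2]
opening: 15.4
finger_force: 58.5
t 16.3 pos [ 474.12 -157.57  208.01] sd [0.04 0.02 0.04] F [  3.36  -1.01 -11.76] [0.18 0.62 0.38] Fz [-11.2 -11.9 -12.2]
[-3.1379e+00  2.8000e-03  5.7940e-01] to go [  0.86   1.13 -31.99] level [-0.21  0.16 -0.  ]
t: 16.6
tool_pos: [474.2, -157.6, 208.1]
tool_rot: [-3.139, 0.002, 0.579]
contact_force: [3.2, -0.2, -13.0]
opening: 14.8
finger_force: 58.9
t 16.75 pos [ 474.2  -157.64  208.08] sd [0.02 0.01 0.01] F [  2.8   -0.72 -13.6 ] [0.56 0.65 0.42] Fz [-13.  -13.7 -14.1]
[-3.1388e+00  2.3000e-03  5.7940e-01] to go [  0.85   1.06 -31.93] level [-0.16  0.13 -0.  ]
```

```bash
python3 -m inch '[{"dr":[0,0,0],"travel":[0.5,0.5,0.5],"gripper":8},{"dr":[0,0,0],"travel":[0,0,0.5],"gripper":8},{"dr":[0,0,0],"travel":[0,0,0],"gripper":8}]';python3 avg.py 3
python3 -m inch '[{"dr":[0,0,0],"travel":[0,0,0.5],"gripper":8},{"dr":[0,0,0],"travel":[0,0,0],"gripper":8}]';python3 avg.py 3
```

```text
t: 17.05
tool_pos: [474.9, -157.9, 207.8]
tool_rot: [-3.139, 0.002, 0.579]
contact_force: [-0.0, 0.1, -8.0]
opening: 15.3
finger_force: 59.5
t 17.2 pos [ 474.93 -157.86  207.78] sd [0.04 0.01 0.01] F [-0.2   0.22 -7.3 ] [0.2  0.27 0.67] Fz [-8.  -7.5 -6.4]
[-3.1394e+00  2.1000e-03  5.7950e-01] to go [  0.36   0.49 -32.22] level [-0.13  0.12 -0.  ]
t: 17.4
tool_pos: [475.4, -158.1, 207.5]
tool_rot: [-3.14, 0.002, 0.579]
contact_force: [-0.4, 0.4, -3.2]
opening: 15.4
finger_force: 60.1
t 17.55 pos [ 475.38 -158.08  207.42] sd [0.02 0.01 0.02] F [-0.47  0.76 -2.93] [0.17 0.29 0.18] Fz [-3.2 -2.7 -2.9]
[-3.1402e+00  1.6000e-03  5.7950e-01] to go [  0.12   0.09 -32.58] level [-0.08  0.09 -0.  ]
```

```bash
python3 -m inch '[{"dr":[0,0,0],"travel":[0,0,0.5],"gripper":8},{"dr":[0,0,0],"travel":[0,0,0.3],"gripper":8},{"dr":[0,0,0],"travel":[0,0,0],"gripper":8},{"dr":[0,0,0],"travel":[0,0,0],"gripper":8}]';python3 avg.py 4
```

```text
t: 17.95
tool_pos: [475.7, -158.2, 206.6]
tool_rot: [-3.141, 0.001, 0.579]
contact_force: [-0.8, -0.3, 1.6]
opening: 15.0
finger_force: 60.8
t 18.15 pos [ 475.71 -158.22  206.58] sd [0.01 0.02 0.05] F [-1.32 -0.27  2.02] [0.35 0.27 0.27] Fz [1.6 2.2 2.2 2.1]
[-3.1407e+00  1.2000e-03  5.7940e-01] to go [ -0.06  -0.19 -33.42] level [-0.05  0.07 -0.  ]
```

```bash
python3 -m inch '[{"dr":[0,0,0],"travel":[0,0,-0.4],"gripper":8},{"dr":[0,0,0],"travel":[0,0,-0.4],"gripper":8},{"dr":[0,0,0],"travel":[0,0,-0.4],"gripper":8},{"dr":[0,0,0],"travel":[0,0,-0.3],"gripper":8},{"dr":[0,0,0],"travel":[0,0,-0.2],"gripper":8},{"dr":[0,0,0],"travel":[0,0,0],"gripper":8},{"dr":[0,0,0],"travel":[0,0,0],"gripper":8}]';python3 avg.py 4
```

```text
t: 18.85
tool_pos: [475.2, -158.0, 207.4]
tool_rot: [-3.139, 0.002, 0.579]
contact_force: [0.4, -0.1, -6.4]
opening: 15.5
finger_force: 59.7
t 19.05 pos [ 475.19 -157.98  207.41] sd [0.02 0.01 0.03] F [ 0.94 -0.75 -6.85] [0.31 0.47 0.39] Fz [-6.4 -6.7 -6.7 -7.5]
[-3.1393e+00  2.2000e-03  5.7940e-01] to go [  0.21   0.25 -32.59] level [-0.13  0.12 -0.  ]
```

```bash
python3 -m inch '[{"dr":[0,0,0],"travel":[0.1,0.1,-0.3],"gripper":8},{"dr":[0,0,0],"travel":[0.1,0.1,-0.2],"gripper":8},{"dr":[0,0,0],"travel":[0,0,0],"gripper":8}]';python3 avg.py 3
```

```text
t: 19.35
tool_pos: [475.1, -157.9, 207.7]
tool_rot: [-3.139, 0.003, 0.579]
contact_force: [0.8, -0.4, -12.2]
opening: 15.3
finger_force: 58.8
t 19.5 pos [ 475.11 -157.9   207.71] sd [0.01 0.   0.03] F [  1.24  -0.58 -12.59] [0.58 0.46 0.37] Fz [-12.2 -12.5 -13.1]
[-3.1386e+00  2.6000e-03  5.7940e-01] to go [  0.22   0.34 -32.29] level [-0.17  0.15 -0.  ]
```

```bash
python3 avg.py 6; python3 -m inch '[{"dr":[0,0,0],"travel":[0,0,0],"gripper":8},{"dr":[0,0,0],"travel":[0,0,0],"gripper":8},{"dr":[0,0,0],"travel":[0,0,0],"gripper":8},{"dr":[0,0,0],"travel":[0,0,0],"gripper":8}]'; python3 avg.py 6
```

```text
t 19.8 pos [ 475.1  -157.88  207.8 ] sd [0.02 0.01 0.03] F [  0.34  -0.54 -14.54] [0.34 0.52 0.52] Fz [-14.2 -14.  -14.6 -14.5 -15.6 -14.4]
[-3.1386e+00  2.6000e-03  5.7940e-01] to go [  0.21   0.36 -32.21] level [-0.17  0.15 -0.  ]
t: 20.2
tool_pos: [475.1, -157.9, 207.9]
tool_rot: [-3.139, 0.002, 0.579]
contact_force: [0.5, -0.0, -17.7]
opening: 15.0
finger_force: 58.6
t 20.5 pos [ 475.19 -157.9   207.99] sd [0.03 0.01 0.03] F [  0.19  -0.03 -18.99] [0.39 0.35 0.63] Fz [-17.7 -19.1 -19.1 -19.  -19.3 -19.8]
[-3.1388e+00  2.4000e-03  5.7940e-01] to go [  0.16   0.31 -32.01] level [-0.16  0.14 -0.  ]
```

```bash
python3 -m inch '[{"dr":[0,0,0],"travel":[0,0,0.5],"gripper":8},{"dr":[0,0,0],"travel":[0,0,0.3],"gripper":8}]'; python3 avg.py 2
```

```text
t: 20.7
tool_pos: [475.5, -158.0, 207.9]
tool_rot: [-3.14, 0.002, 0.579]
contact_force: [-2.2, 1.2, -14.3]
opening: 15.1
finger_force: 59.3
t 20.8 pos [ 475.51 -158.03  207.86] sd [0.   0.01 0.  ] F [ -2.     0.69 -14.87] [0.15 0.49 0.57] Fz [-14.3 -15.4]
[-3.1397e+00  1.8000e-03  5.7950e-01] to go [-2.000e-02  5.000e-02 -3.214e+01] level [-0.11  0.1  -0.  ]
```

```bash
python3 -m inch '[{"dr":[0,0,0],"travel":[-0.1,-0.1,0.2],"gripper":8},{"dr":[0,0,0],"travel":[0,0,0],"gripper":8}]'; python3 avg.py 3
```

```text
t: 21.0
tool_pos: [475.6, -158.0, 207.8]
tool_rot: [-3.14, 0.001, 0.579]
contact_force: [-1.0, 0.9, -13.4]
opening: 15.0
finger_force: 59.5
t 21.15 pos [ 475.56 -158.07  207.75] sd [0.01 0.02 0.02] F [ -1.3    1.2  -12.76] [0.33 0.31 0.48] Fz [-13.4 -12.2 -12.7]
[-3.1402e+00  1.5000e-03  5.7940e-01] to go [-3.000e-02 -0.000e+00 -3.225e+01] level [-0.08  0.08 -0.  ]
```

```bash
python3 -m inch '[{"dr":[0,0,0],"travel":[0,0,0],"gripper":8},{"dr":[0,0,0],"travel":[0,0,0],"gripper":8},{"dr":[0,0,0],"travel":[0,0,0],"gripper":8}]'; python3 avg.py 3
```

```text
t: 21.45
tool_pos: [475.6, -158.1, 207.6]
tool_rot: [-3.14, 0.002, 0.579]
contact_force: [-1.0, 1.5, -9.4]
opening: 15.3
finger_force: 59.9
t 21.6 pos [ 475.63 -158.12  207.64] sd [0.02 0.02 0.  ] F [ -1.3    1.25 -10.49] [0.28 0.22 0.79] Fz [ -9.4 -11.3 -10.8]
[-3.1402e+00  1.5000e-03  5.7940e-01] to go [ -0.06  -0.07 -32.36] level [-0.08  0.09 -0.  ]
```

```bash
python3 -m inch '[{"dr":[0,0,0],"travel":[0,0,-0.22],"gripper":8},{"dr":[0,0,0],"travel":[0,0,0],"gripper":8}]'; python3 avg.py 3;  python3 -m inch '[{"dr":[0,0,0],"travel":[0,0,0],"gripper":8},{"dr":[0,0,0],"travel":[0,0,0],"gripper":8}]'; python3 avg.py 3
```

```text
t: 21.8
tool_pos: [475.6, -158.1, 207.6]
tool_rot: [-3.14, 0.002, 0.579]
contact_force: [-1.8, 0.9, -10.6]
opening: 15.5
finger_force: 59.9
t 21.95 pos [ 475.6  -158.11  207.64] sd [0.01 0.02 0.01] F [ -2.19   1.23 -10.41] [0.37 0.47 0.24] Fz [-10.6 -10.1 -10.5]
[-3.140e+00  1.600e-03  5.794e-01] to go [ -0.04  -0.06 -32.36] level [-0.09  0.09 -0.  ]
t: 22.15
tool_pos: [475.6, -158.1, 207.6]
tool_rot: [-3.14, 0.002, 0.579]
contact_force: [-1.2, 1.3, -10.9]
opening: 15.4
finger_force: 59.9
t 22.3 pos [ 475.59 -158.11  207.63] sd [0.01 0.   0.01] F [ -1.82   0.85 -10.1 ] [0.51 0.36 0.55] Fz [-10.9  -9.7  -9.8]
[-3.140e+00  1.700e-03  5.794e-01] to go [-3.000e-02 -6.000e-02 -3.237e+01] level [-0.09  0.09 -0.  ]
```

```bash
python3 -m inch '[{"dr":[0,0,0],"travel":[0,0,-0.22],"gripper":8},{"dr":[0,0,0],"travel":[0,0,0],"gripper":8},{"dr":[0,0,0],"travel":[0,0,0.08],"gripper":8}]'; python3 avg.py 4
```

```text
t: 22.6
tool_pos: [475.5, -158.1, 207.7]
tool_rot: [-3.14, 0.002, 0.579]
contact_force: [-1.3, -0.1, -10.1]
opening: 15.4
finger_force: 59.8
t 22.8 pos [ 475.52 -158.09  207.68] sd [0.02 0.01 0.01] F [ -1.71   0.6  -11.52] [0.3  0.58 0.97] Fz [-10.1 -12.5 -11.1 -12.3]
[-3.1398e+00  1.8000e-03  5.7940e-01] to go [ 0.000e+00 -1.000e-02 -3.232e+01] level [-0.1  0.1 -0. ]
```

```bash
python3 -m inch '[{"dr":[0,0,0],"travel":[0,0,0.05],"gripper":8},{"dr":[0,0,0],"travel":[0,0,0],"gripper":8}]'; python3 avg.py 4; python3 avg.py 6
```

```text
t: 23.0
tool_pos: [475.5, -158.1, 207.7]
tool_rot: [-3.14, 0.002, 0.579]
contact_force: [-1.5, 0.5, -12.0]
opening: 15.0
finger_force: 59.8
t 23.2 pos [ 475.52 -158.06  207.68] sd [0.01 0.01 0.  ] F [ -0.96   0.29 -11.5 ] [0.35 0.61 0.58] Fz [-12.  -10.6 -11.4 -12. ]
[-3.1399e+00  1.7000e-03  5.7940e-01] to go [-0.000e+00  2.000e-02 -3.232e+01] level [-0.1  0.1 -0. ]
t 23.5 pos [ 475.51 -158.08  207.69] sd [0.02 0.01 0.01] F [ -1.15   0.59 -11.08] [0.4  0.36 0.52] Fz [-10.5 -11.6 -11.8 -10.4 -11.  -11. ]
[-3.1399e+00  1.7000e-03  5.7940e-01] to go [ 1.000e-02  1.000e-02 -3.232e+01] level [-0.1  0.1 -0. ]
```

```bash
python3 -m inch '[{"dr":[0,0,0],"travel":[0,0,-0.17],"gripper":8},{"dr":[0,0,0],"travel":[0,0,0.04],"gripper":8},{"dr":[0,0,0],"travel":[0,0,0.05],"gripper":8}]'; python3 avg.py 6; python3 avg.py 6
```

```text
t: 23.8
tool_pos: [475.5, -158.1, 207.7]
tool_rot: [-3.14, 0.002, 0.579]
contact_force: [-0.6, 0.3, -12.0]
opening: 15.2
finger_force: 59.6
t 24.1 pos [ 475.49 -158.06  207.71] sd [0.01 0.01 0.01] F [ -0.84   0.4  -12.33] [0.29 0.31 0.38] Fz [-12.  -12.6 -12.3 -12.2 -11.8 -13. ]
[-3.1398e+00  1.8000e-03  5.7940e-01] to go [ 2.000e-02  3.000e-02 -3.229e+01] level [-0.1  0.1 -0. ]
t 24.4 pos [ 475.49 -158.06  207.72] sd [0.01 0.01 0.01] F [ -1.26   0.67 -12.36] [0.38 0.3  0.42] Fz [-13.  -12.3 -11.7 -12.  -12.5 -12.7]
[-3.1398e+00  1.8000e-03  5.7940e-01] to go [ 1.000e-02  3.000e-02 -3.228e+01] level [-0.1  0.1 -0. ]
```

Steady at 12.3 N. I'll hold for another second.

```bash
python3 -m inch '[{"dr":[0,0,0],"travel":[0,0,0],"gripper":8},{"dr":[0,0,0],"travel":[0,0,0],"gripper":8},{"dr":[0,0,0],"travel":[0,0,0],"gripper":8},{"dr":[0,0,0],"travel":[0,0,0],"gripper":8},{"dr":[0,0,0],"travel":[0,0,0],"gripper":8},{"dr":[0,0,0],"travel":[0,0,0],"gripper":8},{"dr":[0,0,0],"travel":[0,0,0],"gripper":8},{"dr":[0,0,0],"travel":[0,0,0],"gripper":8}]'; python3 avg.py 4
```

```text
t: 25.2
tool_pos: [475.5, -158.1, 207.8]
tool_rot: [-3.14, 0.002, 0.579]
contact_force: [-0.6, 0.9, -13.2]
opening: 15.5
finger_force: 59.6
t 25.4 pos [ 475.49 -158.05  207.75] sd [0.01 0.02 0.01] F [ -0.59   0.17 -13.26] [0.34 0.46 0.06] Fz [-13.2 -13.3 -13.3 -13.3]
[-3.1398e+00  1.8000e-03  5.7940e-01] to go [ 1.000e-02  4.000e-02 -3.225e+01] level [-0.1  0.1 -0. ]
```

```bash
python3 -m inch '[{"dr":[0,0,0],"travel":[0,0,0.4],"gripper":8},{"dr":[0,0,0],"travel":[0,0,0.3],"gripper":8},{"dr":[0,0,0],"travel":[0,0,0.2],"gripper":8},{"dr":[0,0,0],"travel":[0,0,0],"gripper":8},{"dr":[0,0,0],"travel":[0,0,0],"gripper":8},{"dr":[0,0,0],"travel":[0,0,0],"gripper":8},{"dr":[0,0,0],"travel":[0,0,0],"gripper":8},{"dr":[0,0,0],"travel":[0,0,0],"gripper":8}]'; python3 avg.py 4
```

```text
t: 26.2
tool_pos: [475.8, -158.2, 207.3]
tool_rot: [-3.141, 0.001, 0.579]
contact_force: [-3.1, 1.3, -2.9]
opening: 15.1
finger_force: 60.8
t 26.4 pos [ 475.76 -158.17  207.22] sd [0.01 0.01 0.03] F [-2.78  1.21 -2.68] [0.29 0.41 0.26] Fz [-2.9 -2.7 -2.3 -2.8]
[-3.1405e+00  1.3000e-03  5.7940e-01] to go [ -0.13  -0.18 -32.78] level [-0.06  0.08 -0.  ]
```

```bash
python3 -m inch '[{"dr":[0,0,0],"travel":[-0.2,-0.15,0.1],"gripper":8},{"dr":[0,0,0],"travel":[0,0,0],"gripper":8},{"dr":[0,0,0],"travel":[0,0,0],"gripper":8},{"dr":[0,0,0],"travel":[0,0,0],"gripper":8}]'; python3 avg.py 2; python3 -m inch '[{"dr":[0,0,0],"travel":[0,0,0],"gripper":17},{"dr":[0,0,0],"travel":[0,0,0],"gripper":22},{"dr":[0,0,0],"travel":[0,0,0],"gripper":35},{"dr":[0,0,0],"travel":[0,0,0],"gripper":45},{"dr":[0,0,0],"travel":[0,0,0],"gripper":45},{"dr":[0,0,0],"travel":[0,0,0],"gripper":45}]' 20; python3 avg.py 2
```

```text
t: 26.8
tool_pos: [475.7, -158.2, 207.0]
tool_rot: [-3.141, 0.001, 0.579]
contact_force: [-2.1, 1.7, -1.8]
opening: 15.4
finger_force: 61.3
t 26.9 pos [ 475.67 -158.2   207.04] sd [0.01 0.   0.  ] F [-2.3   1.59 -1.43] [0.16 0.09 0.34] Fz [-1.8 -1.1]
[-3.1407e+00  1.1000e-03  5.7940e-01] to go [ -0.04  -0.16 -32.96] level [-0.05  0.06 -0.  ]
t: 27.5
tool_pos: [475.4, -158.1, 206.8]
tool_rot: [-3.14, 0.002, 0.579]
contact_force: [0.1, -0.0, 0.4]
opening: 45.1
finger_force: 0.0
t 27.6 pos [ 475.35 -158.12  206.81] sd [0.05 0.01 0.03] F [0.19 0.2  0.12] [0.05 0.22 0.33] Fz [ 0.4 -0.2]
[-3.1401e+00  1.6000e-03  5.7940e-01] to go [  0.16   0.07 -33.19] level [-0.09  0.09 -0.  ]
```

```bash
python3 -m inch '[{"dr":[0,0,0],"travel":[0,0,-10],"gripper":50},{"dr":[0,0,0],"travel":[0,0,-25],"gripper":60},{"dr":[0,0,0],"travel":[0,0,-40],"gripper":60},{"dr":[0,0,0],"travel":[0,0,-45],"gripper":60},{"dr":[0,0,0],"travel":[-20,0,-45],"gripper":60},{"dr":[0,0,0],"travel":[-30,0,-15],"gripper":60},{"dr":[0,0,0],"travel":[-15,0,0],"gripper":60},{"dr":[0,0,0],"travel":[0,0,0],"gripper":60},{"dr":[0,0,0],"travel":[0,0,0],"gripper":60},{"dr":[0,0,0],"travel":[0,0,0],"gripper":60},{"dr":[0,0,0],"travel":[0,0,0],"gripper":60}]'
cat > z.py <<'E'
from h import *
w=capture('wrist'); s=capture('scene')
o=np.hstack([w[:400,100:500],cv2.resize(s[190:340,200:350],(400,400))]); save('final',o)
for c in('scene','wrist'):
    for r in mark_of(c,'lid_grip')[:3]: print(c,r['position'],round(r['confidence'],2),onz(c,r['position'],219).round(1))
E
python3 z.py
```

```text
t: 28.7
tool_pos: [421.5, -193.2, 385.5]
tool_rot: [-3.137, 0.003, 0.58]
contact_force: [0.1, 0.9, 0.4]
opening: 60.0
finger_force: 0.0
scene [266.1, 207.3] 0.68 [ 473.8 -156.2  219. ]
scene [438.5, 249.8] 0.56 [755.2 -11.2 219. ]
wrist [320.8, 130.6] 0.85 [ 477.4 -157.1  219. ]
```

View pics/final.png

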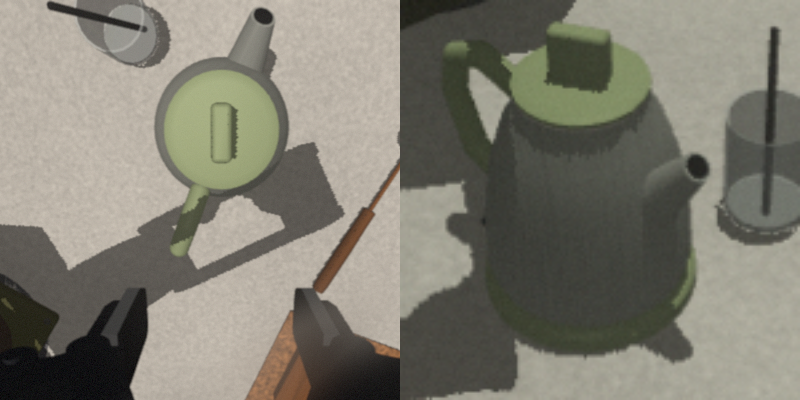

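The lid sits level and home in the mouth, with its fin at wrist-crop (221,132). The kettle is upright on its base and the gripper is clear.

```bash
python3 -c "
from workcell import *
print(hand_in())"
```

```text
the job is handed in; nothing more can be done
None
```

The lid is snapped into the kettle, pressed in with about 11 N, and it held a steady pull of about 12 N for over a second; an earlier try at the pull crept up to about 19 N before I eased it, and the lid stayed in, then it settled back and was released with the kettle still on its base, and the job is handed in.

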